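Gauge the empty pearl cup on the sloping setting rest

ROBOT

A 7-joint arm with a two-finger parallel gripper is mounted at the origin on the work surface. World frame = base frame: x ahead of the robot, y to its left, z up, the work surface at z = 0. Lengths are in mm, angles in rad, forces in N, time in s.
With the tool pointing down it reaches from about 400 to 875 mm from the base axis. Payload 4.4 kg.
Tool frame: the origin (TCP) lies at the very end of the fingers, on their centre line; the grasp point (between the pads) lies 19 mm behind it (ctrl.grip_point_offset is the distance from the TCP to the grasp point, in mm); z points along the fingers, y is the line along which they close (so a half turn about z gives the same grasp; the last joint's range is limited). The gripper opens to 85 mm and grips with 20 to 120 N. Pads are 22 mm wide; open, the fingers measure 114 mm over their backs; the gripper's body (76 mm by 85 mm) begins 54 mm behind the grasp point. The pads swing forward as they close: fully open they stand 13 mm farther back than shut.
Start: joints at [-1.363, 0.628, 0.038, 1.517, -0.027, 0.996, -0.02], TCP at [175.73, 625.809, 231.313] pointing down, gripper open.
Joint ranges: [-3.06, 3.06], [-0.37, 2.12], [-1.25, 1.32], [0.18, 2.47], [-1.1, 4.24], [0.23, 1.98], [-2.94, 2.94]. Speed limits (rad/s): [2.57, 2.57, 3.14, 3.14, 3.14, 3.14, 3.14].

INTERFACE

Orientations are given as [roll, pitch, yaw] about the fixed x, y, z axes, in that order (R = Rz(yaw) Ry(pitch) Rx(roll)).
In Python, from cell import ctrl gives the robot as it stands.
- The arm moves only by the tool jog_arm, never from a script. Its argument "increments" is one flat list of numbers, 7 for each row, row after row: the finger opening in cm, from 0 to 8.54, then the shift along the tool's x, y, z in cm, then the turn, a rotation vector about the tool's x, y, z in degrees. In form: [fingers, x, y, z, rx, ry, rz, fingers, x, y, z, rx, ry, rz, ...]. A call has 1 to 20 rows; each row is the pose to reach, as a shift and turn from the pose commanded when the call began, along the tool's axes at that moment; what a row does not reach only later rows make up. A row lasts 1/10 s, in which the tool goes at most 50 mm and 8.59 degrees, less where a joint would pass 70% of its speed; a pose out of reach is approached as far as the arm can. A call with a gripper value outside its range is refused whole. The fingers move at their own pace and stop on an object; the grip force is fixed at half the most. Time passes only in rows, so rows that repeat a pose let the fingers close. It gives the time, the measured TCP pose, the force, the opening and the grip force at its end, in the units of the state.
- ctrl.read_state(): the state, without advancing time (a new reading comes with each control period).
- ctrl.get_image(name): name is "side" or "top"; returns the picture (420x560x3 uint8, red, green, blue); there is no depth.
- ctrl.camera_params(name): a dict with "fx", "fy", "cx", "cy" (pixels), "extrinsics" (4x4, takes a point from world to camera coordinates). Camera axes: x right, y down, z forward; pixel columns grow to the right and rows downward; lengths in mm; the calibration is good to about 2 mm. A picture is of the moment at which its call begins. camera_params takes no time and is no camera call.
- ctrl.finish_job(): hands the job in; it is judged then, once.
The state is a dict: "clock": time; "qpos": joint angles; "qd": joint speeds; "tau": joint torques, N m; "eef_pos": TCP position; "tool_rot": TCP orientation; "force": force on the tool from outside, world axes, zero at the start; "torque": the same for the moment, N m; "width": finger opening in mm; "gripper_force": force on a finger pad.
Only numpy, scipy, OpenCV 4.12 (cv2) and the standard library are available. Lean on these libraries where they do the work, as an engineer would, in place of code of your own. Each camera call takes 0.05 s, during which the arm holds its last target. There are 200 camera calls.

TASK

Take the orange plunger gauge out of its blue stand and check the one cup on the sloping steel setting rest that has no pearl in it: hold the gauge square to the sloping face, its brass tip on the red dot at the bottom of the empty cup, pressed gently so that the spring plunger is about half way in. Finish while still holding the gauge there in the gripper, steady, and leave the two seated pearls, the jar and the bench block undisturbed.

Things in the scene. Friction and masses are not known exactly. Their poses are not given: they have to be found in the camera images.
- gauge: loose orange plunger gauge, about 0.13 kg, upright in the stand at the start. Origin on its axis at the underside of its flange; z runs from tip to grip. Flange: diameter 30 mm, z 0 to 6 mm. Orange grip: diameter 22 mm, z 6 to 64 mm (top). Steel barrel: diameter 16 mm, z -30 to 0 mm. Below it the brass plunger, diameter 5 mm, round end, down to z -55 mm when out
- plunger (a joint): travel of the gauge's spring plunger into the barrel, m: 0 fully out, 0.010 fully in, half way is 0.005. The spring pushes back with 1 N plus 0.4 N per mm (3 N at half way, 5 N fully in).
- tip (a point): the very end of the brass plunger, on the gauge's axis (z = -55 mm in the gauge's frame with the plunger out); it moves with the plunger.
- stand: fixed blue block, 64 x 64 x 66 mm high, with an upright through hole of diameter 20 mm in its middle; origin at the centre of its underside, on the table. The gauge's barrel hangs in the hole and its flange rests on the block's top, so the gauge must be lifted straight up 55 mm or more to come clear
- face: steel face, 60 (x) by 130 (y) mm, of the fixed setting rest (base 86 x 140 mm). Origin at the centre of its upper surface, 52 mm above the table; x up the slope, y along the cups, z square out of it. Slopes 0.26 rad from level, lowest at -x, roughly towards the robot. Three cups at y = 38, 0, -38 mm, diameter 12, 6 mm deep, flat floor; the empty one, which varies, shows a red dot
- cup_a (a point): centre of the floor of the cup at y = +38 mm, 6 mm below the face
- cup_b (a point): centre of the floor of the middle cup, 6 mm below the face
- cup_c (a point): centre of the floor of the cup at y = -38 mm, 6 mm below the face
- pearl_white_center (a point): centre of the loose white pearl, a 16 mm ball of 12 g resting on the rim of one of the cups, its centre 5 mm out from the face (11 mm from the cup's floor) and its top 13 mm out from the face
- pearl_dark_center (a point): centre of the loose dark grey pearl, same size, resting in another of the cups in the same way
- jar: loose black jar with lid, a bystander: diameter 56 mm, 48 mm high, origin at the centre of its underside
- block: loose plain steel bench block, a bystander: 50 x 50 x 20 mm high, 0.39 kg, origin at the centre of its underside

How it is judged:
By the outcome, as a careful person would: the job done as asked, in the order asked, and still so for the second after the job is handed in, while the arm keeps its last pose, push and grip.
It also fails if it takes over 34 s, if anything falls off the work surface, if the arm or the gripper's body presses on something with over 40 N, if the wrist force passes 120 N, or if a joint passes its speed limit or range.

## Working session

There is one attempt and no reset: what is moved stays moved. The work goes in short steps, Python scripts to look and compute and a tool call to move; the robot and the scene stay as the last step left them, time stands still between calls to the robot, and variables do not carry over. Pictures are saved under pics/ and viewed, at most 10 in all, crops included, and the job is handed in when it is done.

Besides the shell and the picture viewer there is one more tool, called as name(argument=value, ...) on one line, values as JSON. jog_arm: Moves the arm, as the interface text tells. Its arguments: {"type":"object","properties":{"increments":{"type":"array","items":{"type":"number"}}},"required":["increments"]}

```bash
mkdir -p pics; ls; python3 - <<'E'
from cell import ctrl
import cv2, numpy as np
print(ctrl.read_state())
for n in("side","top"):
    im=ctrl.get_image(n); cv2.imwrite(f"pics/{n}0.png",im[:,:,::-1]); p=ctrl.camera_params(n)
    print(n,p["fx"],p["fy"],p["cx"],p["cy"],np.round(p["extrinsics"],3).tolist())
print(ctrl.grip_point_offset)
E
```

```text
pics
{'clock': 0.0, 'qpos': array([-1.36283246,  0.62933506,  0.03848057,  1.51835031, -0.02699291,
        0.99631096, -0.01998049]), 'qd': array([ 0.00087646, -0.0003311 ,  0.00112157,  0.00255753,  0.00292337,
       -0.0003317 , -0.00137048]), 'tau': array([ 3.21479629e-04, -5.63396287e+01,  1.22603025e+00, -1.93441683e+01,
        1.08651826e-02,  1.03093139e-02, -1.72199270e-05]), 'eef_pos': array([175.56047316, 625.20016182, 230.40263866]), 'tool_rot': array([-3.13970873e+00,  5.26538123e-05,  2.86782137e+00]), 'force': array([ 1.47510314,  1.04028262, -0.44809374]), 'torque': array([ 0.02040665, -0.02133277, -0.02559263]), 'gripper_force': 0.0, 'width': 85.38542035828748}
side 450.4761883535032 450.4761883535032 282.72170602243426 207.5206274011981 [[0.882, -0.47, -0.006, -523.811], [-0.301, -0.555, -0.776, 243.303], [0.362, 0.686, -0.631, 526.739], [0.0, 0.0, 0.0, 1.0]]
top 387.7619016984593 387.7619016984593 276.2310086392238 211.14311879280245 [[-0.004, -1.0, 0.001, 20.166], [-0.989, 0.004, -0.149, 577.74], [0.149, -0.001, -0.989, 649.061], [0.0, 0.0, 0.0, 1.0]]
18.700000000000003
```

View pics/side0.png

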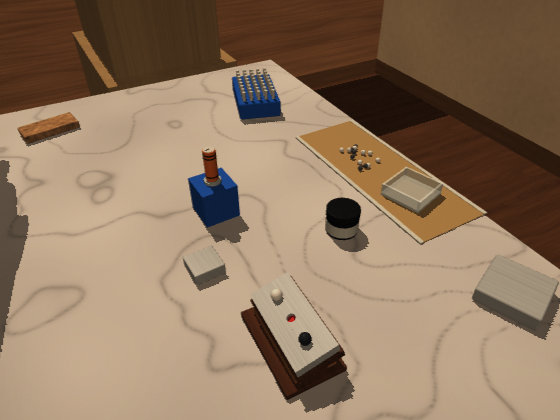

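View pics/top0.png

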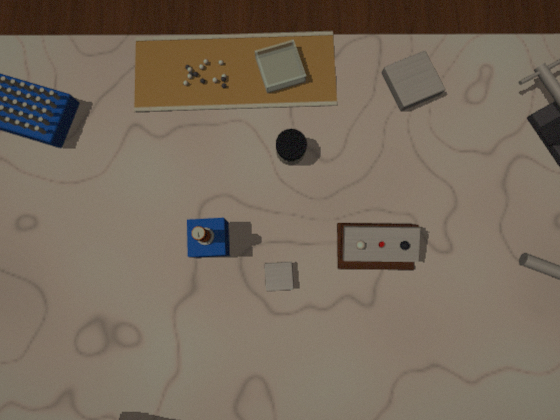

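Side view: gauge around (210,165), white pearl (277,294), red dot (291,318), dark pearl (305,339). Top view: gauge around (203,236), white (361,245), dot (381,244), dark (405,245). The empty cup is the middle one.

```bash
cat > h.py <<'E'
import numpy as np, cv2
from cell import ctrl
from scipy.spatial.transform import Rotation as R
def P(n):
    p=ctrl.camera_params(n); E=np.array(p["extrinsics"]); K=np.array([[p["fx"],0,p["cx"]],[0,p["fy"],p["cy"]],[0,0,1]]); return K,E
def proj(n,X):
    K,E=P(n); c=K@(E[:3,:3]@np.asarray(X,float)+E[:3,3]); return c[:2]/c[2]
def ray(n,uv):
    K,E=P(n); d=E[:3,:3].T@np.linalg.inv(K)@[uv[0],uv[1],1]; return -E[:3,:3].T@E[:3,3], d/np.linalg.norm(d)
def onz(n,uv,z):
    c,d=ray(n,uv); return c+d*(z-c[2])/d[2]
def tri(a,b):
    c1,d1=ray("side",a); c2,d2=ray("top",b)
    t=np.linalg.lstsq(np.c_[d1,-d2],c2-c1,rcond=None)[0]; p,q=c1+t[0]*d1,c2+t[1]*d2
    return (p+q)/2, np.linalg.norm(p-q)
def blobs(im,lo,hi,box,amin=4):
    x0,y0,x1,y1=box; m=cv2.inRange(cv2.cvtColor(im,cv2.COLOR_RGB2HSV)[y0:y1,x0:x1],np.array(lo),np.array(hi))
    n,l,s,c=cv2.connectedComponentsWithStats(m)
    return sorted([(int(s[i,4]),np.round(c[i]+[x0,y0],2).tolist(),[int(v) for v in s[i,:4]+[x0,y0,0,0]]) for i in range(1,n) if s[i,4]>=amin],key=lambda v:-v[0])[:4]
E
python3 - <<'E'
from h import *
S=ctrl.get_image("side");T=ctrl.get_image("top")
red=((0,120,60),(9,255,255))
print("dot",blobs(S,*red,(280,305,305,332)),blobs(T,*red,(370,235,392,255)))
print("dark",blobs(S,(0,0,0),(180,255,60),(295,328,316,350)),blobs(T,(0,0,0),(180,255,60),(396,237,414,254)))
print("white",blobs(S,(0,0,200),(180,60,255),(266,284,288,304)),blobs(T,(0,0,190),(180,60,255),(352,236,370,254)))
print("orange",blobs(S,(0,130,50),(18,255,255),(195,140,230,195)),blobs(T,(0,130,50),(18,255,255),(185,220,225,255)))
print("blue",blobs(T,(100,130,30),(130,255,255),(175,205,240,270)),blobs(S,(100,130,30),(130,255,255),(180,160,250,230)))
a=cv2.resize(S[135:235,180:250],None,fx=5,fy=5,interpolation=2)
b=cv2.resize(T[205:275,180:240],None,fx=5,fy=5,interpolation=2)
o=np.zeros((600,800,3),np.uint8);o[:500,:350]=a;o[:350,360:660]=b
cv2.imwrite("pics/g1.png",o[:,:,::-1])
a=cv2.resize(S[270:400,235:355],None,fx=3.3,fy=3.3,interpolation=2)
b=cv2.resize(T[215:275,330:425],None,fx=4,fy=4,interpolation=2)
o=np.zeros((600,800,3),np.uint8);o[:a.shape[0],:a.shape[1]]=a;o[:b.shape[0],400:400+b.shape[1]]=b
cv2.imwrite("pics/f1.png",o[:,:,::-1])
E
```

```text
dot [(40, [291.05, 318.4], [288, 316, 8, 6])] [(24, [381.33, 243.92], [379, 242, 6, 5])]
dark [(137, [304.68, 338.57], [299, 332, 13, 14])] [(68, [404.59, 244.97], [400, 241, 10, 9])]
white [(12, [274.75, 290.33], [273, 289, 4, 4])] []
orange [(331, [210.38, 166.08], [202, 149, 17, 33])] [(20, [205.9, 238.2], [202, 233, 7, 9]), (18, [202.83, 234.72], [199, 228, 7, 13])]
blue [(1164, [208.71, 237.99], [187, 218, 42, 39])] [(1892, [214.49, 198.72], [189, 168, 50, 59])]
```

View pics/g1.png

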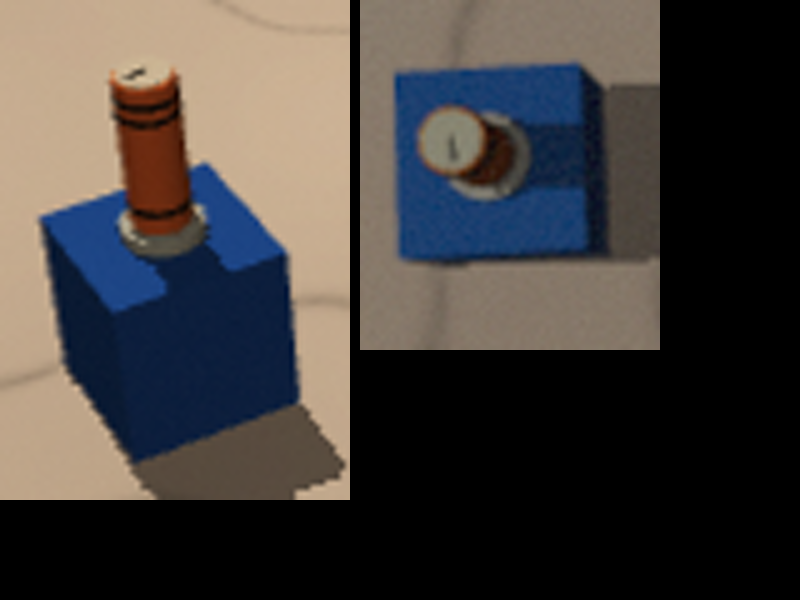

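View pics/f1.png

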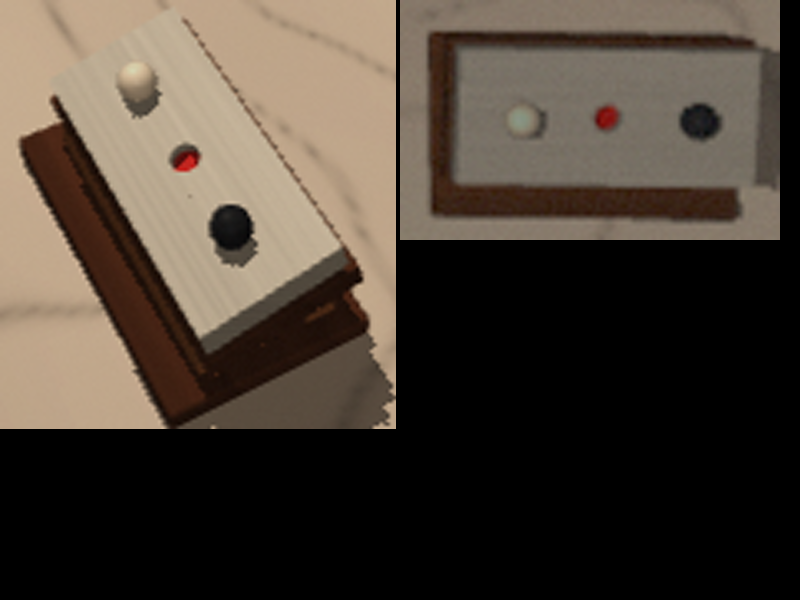

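Crops: the gauge top disc is centred near side (208.6,149.8) and top (198.1,233.1). The white pearl is near side (276.2,293.9) and top (360.1,244.6). Face edges run almost along image columns in the top view.

```bash
python3 - <<'E'
from h import *
np.set_printoptions(precision=1,suppress=True)
S=ctrl.get_image("side");T=ctrl.get_image("top")
w=tri((276.2,293.9),(360.1,244.6)); d=tri((304.7,338.6),(404.6,245)); dot=tri((291.05,318.4),(381.3,243.9)); g=tri((208.6,149.8),(198.1,233.1))
print("white",w,"dark",d,"dot",dot,"gtop",g, onz("top",(198.1,233.1),130),onz("side",(208.6,149.8),130))
z=52+5*np.cos(.26)
W=[onz(n,u,z) for n,u in(("side",(276.2,293.9)),("top",(360.1,244.6)))];D=[onz(n,u,z) for n,u in(("side",(304.7,338.6)),("top",(404.6,245)))]
for a,b in zip(W,D):
    v=a-b; print(a,b,"mid",(a+b)/2,"len",np.linalg.norm(v),"yaw",np.arctan2(-v[0],v[1]))
print("dot z",[onz(n,u,52-6*np.cos(.26)) for n,u in(("side",(291.05,318.4)),("top",(381.3,243.9)))])
# face outline in top: bright vs dark brown base
g8=cv2.cvtColor(T,cv2.COLOR_RGB2HSV)
m=cv2.inRange(g8[215:275,330:425],(0,90,0),(25,255,110)); ys,xs=np.nonzero(m)
for nm,sel,ax in(("lowedge",None,0),):
    bot=[(x+330,215+np.nonzero(m[:,x])[0].max()) for x in range(12,78)]; k=np.polyfit(*np.array(bot).T,1)
    a,b=[onz("top",(x,np.polyval(k,x)),12) for x in(345,405)]; v=a-b; print("base edge yaw",np.arctan2(-v[0],v[1]),a,b)
# stand top corners
mb=cv2.inRange(g8,(100,130,90),(130,255,255)); ys,xs=np.nonzero(mb[205:275,180:240]); 
r=cv2.minAreaRect(np.c_[xs+180,ys+205].astype(np.float32)); print(r, [onz("top",c,66) for c in cv2.boxPoints(r)])
s=ctrl.read_state();print(s["clock"],s["eef_pos"],s["tool_rot"])
E
```

```text
white (array([ 516.7, -126.6,   58. ]), np.float64(0.1292638909653127)) dark (array([ 515.5, -203.3,   57.8]), np.float64(0.36749001661706693)) dot (array([ 518. , -165.2,   50.5]), np.float64(0.387005276021799)) gtop (array([531.4, 138.8, 129.4]), np.float64(0.7466688601520403)) [530.9 138.8 130. ] [531.4 137.8 130. ]
[ 517.2 -125.7   56.8] [ 515.7 -202.7   56.8] mid [ 516.4 -164.2   56.8] len 77.00441577706671 yaw -0.02032810023253324
[ 516.7 -126.8   56.8] [ 515.7 -203.7   56.8] mid [ 516.2 -165.2   56.8] len 76.85714015952911 yaw -0.01309797173009236
dot z [array([ 519.4, -162.3,   46.2]), array([ 518.5, -166.4,   46.2])]
base edge yaw -0.01203739563565347 [ 477.2 -107.4   12. ] [ 475.9 -217.    12. ]
((205.5203857421875, 236.92762756347656), (37.00568771362305, 36.720298767089844), 87.27368927001953) [array([560.8, 172.5,  66. ]), array([563.6, 109.5,  66. ]), array([500.3, 105.5,  66. ]), array([497.6, 167.6,  66. ])]
0.3 [175.7 625.6 231. ] [-3.1  0.   2.9]
```

```bash
cat >> h.py <<'E'
def inc(p0,R0,p1,R1):
    "increments (cm, deg) from commanded pose to target"
    return np.round(np.r_[R0.inv().apply(np.subtract(p1,p0))/10,(R0.inv()*R1).as_rotvec(degrees=True)],3)
down=lambda yaw:R.from_euler("xyz",[np.pi,0,yaw])
E
python3 - <<'E'
from h import *
s=ctrl.read_state(); print(inc([175.73,625.809,231.313],down(2.8678),[531,138.6,190],down(1.558)))
E
```

```text
[-47.377 -37.3     4.131   0.     -0.     75.046]
```

jog_arm(increments=[8.5,-47.38,-37.3,4.13,0,0,75,8.5,-47.38,-37.3,4.13,0,0,75,8.5,-47.38,-37.3,4.13,0,0,75,8.5,-47.38,-37.3,4.13,0,0,75,8.5,-47.38,-37.3,4.13,0,0,75,8.5,-47.38,-37.3,4.13,0,0,75,8.5,-47.38,-37.3,4.13,0,0,75,8.5,-47.38,-37.3,4.13,0,0,75,8.5,-47.38,-37.3,4.13,0,0,75,8.5,-47.38,-37.3,4.13,0,0,75,8.5,-47.38,-37.3,4.13,0,0,75,8.5,-47.38,-37.3,4.13,0,0,75,8.5,-47.38,-37.3,4.13,0,0,75,8.5,-47.38,-37.3,4.13,0,0,75,8.5,-47.38,-37.3,4.13,0,0,75,8.5,-47.38,-37.3,4.13,0,0,75,8.5,-47.38,-37.3,4.13,0,0,75,8.5,-47.38,-37.3,4.13,0,0,75])

```text
clock: 2.1
eef_pos: [530.5, 139.8, 190.1]
tool_rot: [-3.141, -0.0, 1.561]
force: [-0.8, 0.1, 1.2]
width: 85.3
gripper_force: 0.0
```

jog_arm(increments=[8.5,0,0,3,0,0,0,8.5,0,0,6,0,0,0,8.5,0,0,8,0,0,0,8.5,0,0,9.5,0,0,0,8.5,0,0,10.4,0,0,0,8.5,0,0,10.4,0,0,0,8.5,0,0,10.4,0,0,0])

```text
clock: 2.8
eef_pos: [531.3, 138.8, 86.4]
tool_rot: [3.141, -0.0, 1.559]
force: [-0.4, 1.0, 0.2]
width: 84.7
gripper_force: 0.0
```

jog_arm(increments=[5,0,0,0,0,0,0,3,0,0,0,0,0,0,1,0,0,0,0,0,0,1,0,0,0,0,0,0,1,0,0,0,0,0,0,1,0,0,0,0,0,0,1,0,0,0,0,0,0,1,0,0,0,0,0,0,1,0,0,0,0,0,0,1,0,0,0,0,0,0])

```text
clock: 3.8
eef_pos: [531.2, 138.6, 86.4]
tool_rot: [3.141, -0.0, 1.559]
force: [-0.6, 0.1, 5.5]
width: 20.5
gripper_force: 58.5
```

jog_arm(increments=[1,0,0,-1,0,0,0,1,0,0,-3,0,0,0,1,0,0,-5,0,0,0,1,0,0,-7,0,0,0,1,0,0,-9,0,0,0,1,0,0,-10,0,0,0,1,0,0,-10,0,0,0,1,0,0,-10,0,0,0])

```text
clock: 4.6
eef_pos: [530.5, 138.6, 185.5]
tool_rot: [-3.141, 0.0, 1.559]
force: [0.1, -0.3, -0.6]
width: 20.6
gripper_force: 58.7
```

```bash
python3 - <<'E'
from h import *
s=ctrl.read_state();print(s["clock"],s["eef_pos"],s["tool_rot"],s["force"],s["width"])
S=ctrl.get_image("side");T=ctrl.get_image("top")
o=np.zeros((600,800,3),np.uint8)
u=proj("side",[531,138,140]).astype(int);v=proj("top",[531,138,140]).astype(int);print(u,v)
a=cv2.resize(S[max(u[1]-75,0):u[1]+75,u[0]-50:u[0]+50],None,fx=4,fy=4,interpolation=2);b=cv2.resize(T[v[1]-50:v[1]+50,v[0]-50:v[0]+50],None,fx=4,fy=4,interpolation=2)
o[:a.shape[0],:400]=a;o[:400,400:]=b;cv2.imwrite("pics/l1.png",o[:,:,::-1])
psi=-.014; n=R.from_euler("xyz",[0,-.26,psi]); nz=n.apply([0,0,1]);print(nz, "check")
Rt=R.from_matrix(np.c_[n.apply([0,1,0]),n.apply([1,0,0]),-nz]); print(Rt.as_euler("xyz"))
E
```

```text
4.6 [530.54219155 138.64106249 185.52335881] [-3.14076936e+00  1.09106703e-04  1.55901076e+00] [ 0.09990799 -0.27593443 -0.58472465] 20.632502254501993
[207 144] [197 232]
[-0.25705536  0.00359901  0.96638998] check
[2.88159265 0.         1.55679633]
```

View pics/l1.png

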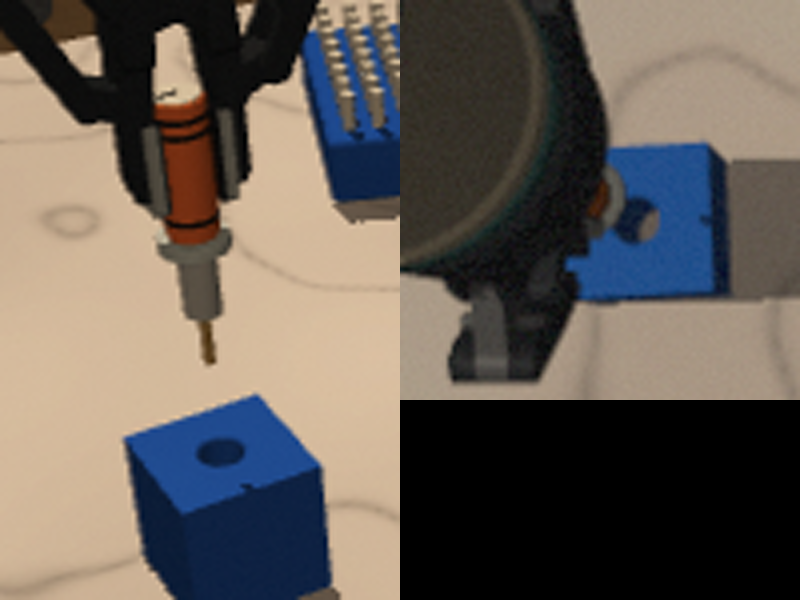

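The lift came out clean. The gauge hangs straight, with its tip near side px (208.9,159.1) and the stand hole empty below. Next I'll go to a pre-touch pose.

```bash
cat >> h.py <<'E'
n=R.from_euler("xyz",[0,-.26,-.014]); nz=n.apply([0,0,1])
Rt=R.from_matrix(np.c_[n.apply([0,1,0]),n.apply([1,0,0]),-nz])
cup=np.array([519.1,-164.9,46.2])
E
python3 - <<'E'
from h import *
print(proj("side",[530.5,138.6,110]))
t=cup+nz*(75.4+40); print(t)
print(inc([530.8,138.6,186],down(1.559),t,Rt))
E
```

```text
[209.21220227 160.08154263]
[ 489.43581164 -164.48467423  157.72140348]
[-3.0355e+01 -3.7790e+00  2.8280e+00 -1.4897e+01 -1.6000e-02  1.2600e-01]
```

jog_arm(increments=[1,-2,0,0,0,0,0,1,-5,0,0,-2,0,0,1,-9,-1,0,-5,0,0,1,-13,-2,0,-8,0,0,1,-17,-3,0.5,-11,0,0,1,-21,-3.78,1,-14,0,0,1,-25,-3.78,1.5,-14.9,0,0,1,-28,-3.78,2.2,-14.9,0,0,1,-29.5,-3.78,2.83,-14.9,0,0.1,1,-30.36,-3.78,2.83,-14.9,0,0.1,1,-30.36,-3.78,2.83,-14.9,0,0.1,1,-30.36,-3.78,2.83,-14.9,0,0.1,1,-30.36,-3.78,2.83,-14.9,0,0.1,1,-30.36,-3.78,2.83,-14.9,0,0.1])

```text
clock: 6.1
eef_pos: [489.9, -163.2, 157.9]
tool_rot: [2.881, -0.0, 1.559]
force: [-0.2, -0.5, -0.2]
width: 20.2
gripper_force: 58.9
```

```bash
python3 - <<'E'
from h import *
np.set_printoptions(precision=2,suppress=True)
s=ctrl.read_state();print(s["clock"],s["eef_pos"],s["tool_rot"],s["force"],s["qpos"])
S=ctrl.get_image("side");T=ctrl.get_image("top")
Rm=R.from_euler("xyz",s["tool_rot"]); tip=s["eef_pos"]+75.4*Rm.apply([0,0,1]); print("tip",tip,"off along n",(tip-cup)@nz, "face xy",n.inv().apply(tip-cup), proj("side",tip),proj("top",tip))
print("axis err",n.inv().apply(-Rm.apply([0,0,1])))
u=proj("side",tip).astype(int);v=proj("top",tip).astype(int);print(u,v)
o=np.zeros((600,800,3),np.uint8)
o[:,:400]=cv2.resize(S[u[1]-75:u[1]+75,u[0]-50:u[0]+50],None,fx=4,fy=4,interpolation=2);o[:400,400:]=cv2.resize(T[v[1]-50:v[1]+50,v[0]-50:v[0]+50],None,fx=4,fy=4,interpolation=2)
cv2.imwrite("pics/p1.png",o[:,:,::-1])
E
```

```text
6.1 [ 489.86 -163.21  157.87] [ 2.88 -0.    1.56] [-0.15 -0.53 -0.23] [ 0.28  0.47  0.06  2.19 -0.43  0.26  0.72]
tip [ 509.25 -163.4    85.  ] off along n 40.035411617689626 face xy [ 0.44  1.37 40.04] [284.34 302.45] [386.04 247.96]
axis err [-0. -0.  1.]
[284 302] [386 247]
```

View pics/p1.png

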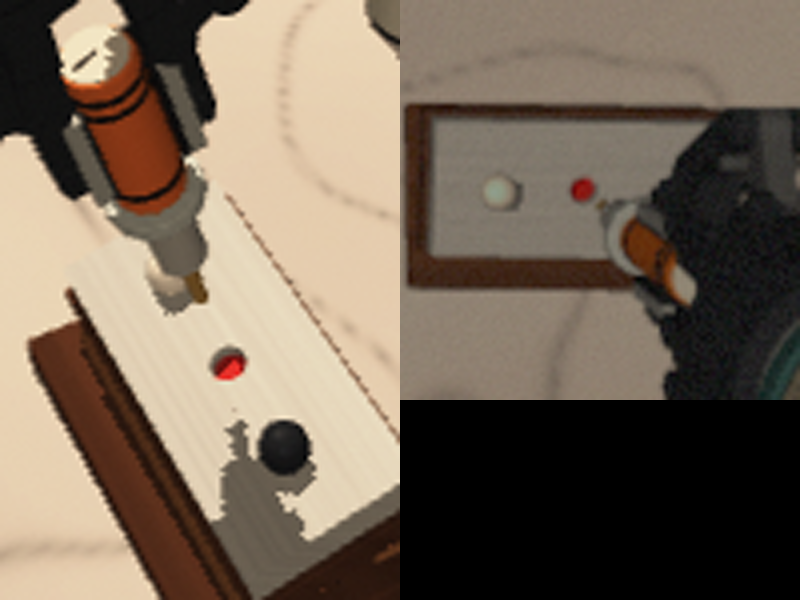

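Tip seen at side (283.9,302.1) and top (385.6,247.6), within half a pixel of the prediction. I'll descend along the normal to 10 mm from the floor.

jog_arm(increments=[1,0,0,0.5,0,0,0,1,0,0,1.2,0,0,0,1,0,0,2,0,0,0,1,0,0,2.6,0,0,0,1,0,0,3,0,0,0,1,0,0,3,0,0,0,1,0,0,3,0,0,0,1,0,0,3,0,0,0])

```text
clock: 7.0
eef_pos: [497.4, -164.6, 128.8]
tool_rot: [2.881, -0.0, 1.557]
force: [-0.3, -0.0, -1.6]
width: 20.8
gripper_force: 58.9
```

```bash
cat >> h.py <<'E'
def look(name,L=75.4):
    np.set_printoptions(precision=3,suppress=True)
    s=ctrl.read_state();print(s["clock"],s["eef_pos"],s["tool_rot"],s["force"],s["torque"],s["width"],"q6",s["qpos"][5])
    S=ctrl.get_image("side");T=ctrl.get_image("top")
    Rm=R.from_euler("xyz",s["tool_rot"]); tip=s["eef_pos"]+L*Rm.apply([0,0,1]); print("tip in cup frame",n.inv().apply(tip-cup), proj("side",tip),proj("top",tip))
    print("cup px",proj("side",cup),proj("top",cup),"axis",n.inv().apply(-Rm.apply([0,0,1])))
    u=proj("side",tip).astype(int);v=proj("top",tip).astype(int);print(u,v)
    o=np.zeros((600,800,3),np.uint8)
    a=cv2.resize(S[u[1]-75:u[1]+75,u[0]-50:u[0]+50],None,fx=4,fy=4,interpolation=2);o[:,:400]=a;o[:400,400:]=cv2.resize(T[v[1]-25:v[1]+25,v[0]-25:v[0]+25],None,fx=8,fy=8,interpolation=2)
    cv2.imwrite(f"pics/{name}.png",o[:,:,::-1])
E
python3 -c "from h import *;look('p2')"
```

```text
7.0 [ 497.356 -164.64   128.834] [ 2.881 -0.     1.557] [-0.343 -0.015 -1.587] [0.043 0.362 0.021] 20.76047883628471 q6 0.23680595116719771
tip in cup frame [ 0.252 -0.026 10.047] [290.254 315.905] [381.995 244.525]
cup px [291.834 319.997] [380.434 243.543] axis [-0. -0.  1.]
[290 315] [381 244]
```

View pics/p2.png

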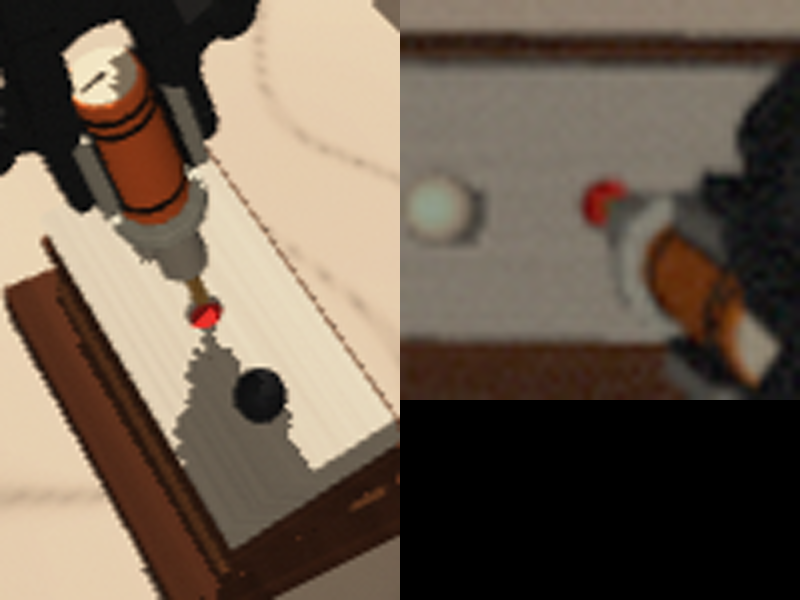

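Tip seen at about side (290.4,315.4), on its way into the red cup as predicted. Joint 6 is near its lower limit, so I'll go on in small steps.

jog_arm(increments=[1,0,0,0.2,0,0,0,1,0,0,0.4,0,0,0,1,0,0,0.6,0,0,0,1,0,0,0.6,0,0,0,1,0,0,0.6,0,0,0])

```text
clock: 7.6
eef_pos: [498.8, -164.6, 122.8]
tool_rot: [2.882, -0.0, 1.557]
force: [-0.3, -0.5, -1.0]
width: 20.7
gripper_force: 58.9
```

```bash
python3 - <<'E'
from h import *
s=ctrl.read_state();print(s["clock"],s["eef_pos"],s["tool_rot"],s["force"],s["torque"],s["qpos"])
Rm=R.from_euler("xyz",s["tool_rot"]);print(n.inv().apply(s["eef_pos"]+75.4*Rm.apply([0,0,1])-cup),s["force"]@nz)
E
```

```text
7.6 [ 498.77089534 -164.58995407  122.7650134 ] [ 2.88184843e+00 -2.63503618e-04  1.55714398e+00] [-0.28752724 -0.49004267 -1.03478715] [-0.02511111  0.32570583 -0.01827994] [ 0.17422225  0.55892367  0.20372827  2.19891119 -0.92788511  0.23663458
  1.21116026]
[0.01597074 0.0513514  3.8184897 ] -0.9278611774668205
```

jog_arm(increments=[1,0,0,0.1,0,0,0,1,0,0,0.2,0,0,0,1,0,0,0.3,0,0,0,1,0,0,0.3,0,0,0,1,0,0,0.3,0,0,0])

```text
clock: 8.1
eef_pos: [499.6, -164.7, 120.0]
tool_rot: [2.882, -0.0, 1.557]
force: [0.2, 0.2, -1.2]
width: 20.6
gripper_force: 58.9
```

```bash
cat > st.py <<'E'
from h import *
s=ctrl.read_state();print(s["clock"],s["eef_pos"],s["tool_rot"],s["force"],s["torque"],s["qpos"])
Rm=R.from_euler("xyz",s["tool_rot"]);print(n.inv().apply(s["eef_pos"]+75.4*Rm.apply([0,0,1])-cup),s["force"]@nz,n.inv().apply(-Rm.apply([0,0,1])))
E
python3 st.py
```

```text
8.1 [ 499.57665122 -164.65147978  119.96199775] [ 2.88164801e+00 -2.33406500e-04  1.55705102e+00] [ 0.23187441  0.19334864 -1.21806735] [ 0.00254567  0.31381976 -0.00832907] [ 0.16905314  0.56605654  0.21099049  2.19925801 -0.96464735  0.23644806
  1.24713184]
[ 0.08991489 -0.00287852  0.90233455] -1.2360367770925471 [ 5.54153690e-05 -2.91028819e-04  9.99999956e-01]
```

jog_arm(increments=[1,0,0,0.1,0,0,0,1,0,0,0.2,0,0,0,1,0,0,0.3,0,0,0,1,0,0,0.3,0,0,0,1,0,0,0.3,0,0,0,1,0,0,0.3,0,0,0])

```text
clock: 8.7
eef_pos: [500.4, -164.7, 117.2]
tool_rot: [2.881, -0.0, 1.557]
force: [-0.2, -0.1, 1.1]
width: 20.7
gripper_force: 58.9
```

```bash
python3 st.py
```

```text
8.7 [ 500.42051176 -164.73428416  117.17780351] [ 2.88139750e+00 -1.81745896e-04  1.55700944e+00] [-0.24856495 -0.08566514  1.09207821] [-0.00465546  0.24926804  0.00105629] [ 0.16453647  0.57313667  0.21736849  2.19946226 -1.00009187  0.23628091
  1.28183447]
[ 0.20958163 -0.07842826 -2.00549962] 1.1189600782936215 [-1.95118087e-04 -2.30456697e-04  9.99999954e-01]
```

```bash
cat > avg.py <<'E'
from h import *
F=[];Pz=[]
for i in range(30):
    ctrl.get_image("side"); s=ctrl.read_state(); F.append(s["force"]); Rm=R.from_euler("xyz",s["tool_rot"]); Pz.append(n.inv().apply(s["eef_pos"]+75.4*Rm.apply([0,0,1])-cup))
F=np.array(F)@n.as_matrix(); print("F cup frame",F.mean(0),F.std(0),"tip",np.mean(Pz,0),np.std(Pz,0),s["clock"])
E
python3 avg.py
```

```text
F cup frame [ 0.0361223  -0.05290537  0.95591272] [0.40351528 0.54292102 0.52577505] tip [ 0.16959411 -0.04342131 -2.05111511] [0.03094328 0.02231504 0.02141975] 10.2
```

jog_arm(increments=[1,0,0,0.1,0,0,0,1,0,0,0.2,0,0,0,1,0,0,0.27,0,0,0,1,0,0,0.27,0,0,0,1,0,0,0.27,0,0,0,1,0,0,0.27,0,0,0])

```text
clock: 10.8
eef_pos: [501.1, -164.7, 114.5]
tool_rot: [2.881, -0.0, 1.557]
force: [-0.3, -0.8, 1.5]
width: 20.5
gripper_force: 58.9
```

```bash
python3 avg.py; python3 -c "
from h import *
look('p3',70.6); print(ctrl.read_state()['qpos'])"
```

```text
F cup frame [ 0.19066997 -0.2074129   2.21843838] [0.51923227 0.39793164 0.56005875] tip [ 0.1466276  -0.02927578 -4.75468997] [0.01745771 0.02223601 0.01575217] 12.3
12.3 [ 501.073 -164.696  114.497] [ 2.882 -0.     1.557] [-0.88   0.592  2.215] [-0.061  0.109 -0.028] 20.67416810660643 q6 0.23608495119110715
tip in cup frame [ 0.139 -0.026  0.036] [291.931 319.94 ] [380.457 243.469]
cup px [291.834 319.997] [380.434 243.543] axis [-0. -0.  1.]
[291 319] [380 243]
[ 0.161  0.58   0.222  2.2   -1.031  0.236  1.312]
```

View pics/p3.png

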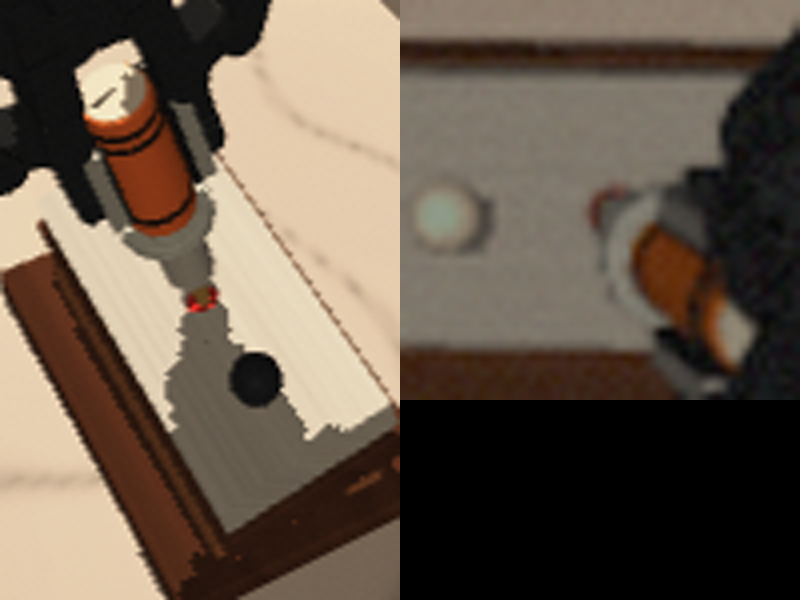

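The brass tip sits centred in the red cup (side about 291,319) and both pearls are in place. Force and geometry both put the plunger at about 5 mm of travel, square to the face and steady, so I'm handing in.

```bash
python3 -c "
from cell import ctrl
print(ctrl.finish_job())"
```

```text
the job is handed in; nothing more can be done
None
```

The job is handed in at about 12.4 s: the gauge is held steady and square to the sloping face, its tip on the red dot in the middle cup, with the plunger about 5 mm in (4.8 mm by position, a little over 5 mm by force); the pearls look undisturbed, and the jar and block were kept clear of but not re-checked.

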